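# Close up a box-jointed drawer in its jig and clamp it

### The arm

A 6-joint arm with a two-finger parallel gripper is mounted at the origin on the work surface. World frame = base frame: x ahead of the robot, y to its left, z up, the work surface at z = 0. Lengths are in m, angles in rad, forces in N, time in s.
With the tool pointing down it reaches from about 0.35 to 0.975 m from the base axis. Payload 4.9 kg.
Tool frame: the origin (TCP) lies at the very end of the fingers, on their centre line; the grasp point (between the pads) lies 19 mm behind it; z points along the fingers, y is the line along which they close (so a half turn about z gives the same grasp; the last joint's range is limited). The gripper opens to 85 mm and grips with 20 to 120 N. Pads are 22 mm wide; open, the fingers measure 114 mm over their backs; the gripper's body (76 mm by 85 mm) begins 54 mm behind the grasp point. The pads swing forward as they close: fully open they stand 13 mm farther back than shut.
Start: joints at [-0.119, 0.053, 1.613, -0, 1.476, -0.119], TCP at [0.625, 0, 0.192] pointing down, gripper open.
Joint ranges: [-3.01, 3.01], [-1.01, 2.22], [0.06, 2.58], [-1.02, 4.17], [0.09, 2.62], [-3.14, 3.14]. Speed limits (rad/s): [2.57, 2.57, 3.14, 3.14, 3.14, 3.14].

### API

Orientations are given as a unit quaternion [w, x, y, z].
In Python, from plant import state, optics, ticket, nets gives the robot as it stands. The module is installed in compiled form; this text tells all that it offers.
- The arm moves only by the shell command python3 -m inch 'ROWS' [OPENING]. ROWS is JSON, a list of rows, each an object of numbers: "dx", "dy", "dz": the shift along the tool's x, y, z as a fraction of full scale; "rx", "ry", "rz": the turn, a rotation vector about the tool's x, y, z as a fraction of full scale. In form: [{"dx": .., "dy": .., "dz": .., "rx": .., "ry": .., "rz": ..}, ...]. A call has 1 to 5 rows; each row is the pose to reach, as a shift and turn from the pose commanded when the call began, along the tool's axes at that moment; what a row does not reach only later rows make up. Full scale, the value 1, is 0.8 m for a shift and 1.5 rad for a turn. A row lasts 1/10 s, in which the tool goes at most 50 mm and 8.59 degrees, less where a joint would pass 70% of its speed; a pose out of reach is approached as far as the arm can. A call with a number of a shift or a turn outside -1 to 1 is refused whole. A call with a gripper value outside its range is refused whole. OPENING is the opening, from -1 (shut) to 1 (fully open), set as the call begins (- or left out, the last holds). The fingers move at their own pace and stop on an object; the grip force is fixed at half the most. Time passes only in rows, so rows that repeat a pose let the fingers close. It gives the time, the measured TCP pose, the force, the opening and the grip force at its end, in the units of the state.
- state(): the state, without advancing time (a new reading comes with each control period).
- optics.grab_frame(name): name is "scene" or "side" or "wrist"; returns the picture (420x560x3 uint8, red, green, blue); there is no depth.
- optics.camera_info(name): a dict with "fx", "fy", "cx", "cy" (pixels), "R" (3x3) and "t" (3): a world point X has camera coordinates R X + t. Camera axes: x right, y down, z forward; pixel columns grow to the right and rows downward; lengths in m; the calibration is good to about 2 mm. A picture is of the moment at which its call begins: read the wrist's pose just before it. camera_info takes no time and is no camera call; for the wrist camera it gives the pose at the moment of the call.
- ticket.job_done(): hands the job in; it is judged then, once.
Trained networks look in the newest picture that a camera, given by its name, has taken for a name from the list of things; names that differ only in an ending like _2 or _b are one class to them, and where a whole thing is asked for, a point or a joint stands for the part that bears it (a point fixed in the world has none). Each returns a list of dicts, best first, with "confidence" (0 to 1); they miss things now and then, are a little off and sometimes report something else, mostly with a low value. They report only what shows in the picture. A call takes as long as a camera call. They do not tell look-alikes from the thing itself.
- nets.boxes_of(camera, name): "bbox" ([centre column, centre row, width, height] in pixels, round what is visible of it).
- nets.outline_of(camera, name): "pixels" (420x560 bool, what is visible of it) and "bbox" ([centre column, centre row, width, height] in pixels, round what is visible of it).
The state is a dict: "time": time; "joint_pos": joint angles; "joint_vel": joint speeds; "joint_efforts": joint torques, N m; "tool_pos": TCP position; "tool_rot": TCP orientation; "contact_force": force on the tool from outside, world axes, zero at the start; "ft_torque": the same for the moment, N m; "gripper_width": opening from 0.0 (shut) to 1.0 (fully open); "grasp_force": force on a finger pad.
Only numpy, scipy, OpenCV 4.12 (cv2) and the standard library are available. Lean on these libraries where they do the work, as an engineer would, in place of code of your own. Each camera call takes 0.05 s, during which the arm holds its last target. There are 200 camera calls.

### The job

The last side of the small drawer, the board with fingers cut at both ends, lies on the sticks beside the assembly jig. Lower it, without dropping it, onto the open top of the drawer so that every tooth of both end walls enters its own slot, and let go of it when it is fully home and flush; then swing the toggle clamp's handle away from the drawer and down until it locks over centre with its pad pressing on the board. Leave the plain panel and everything else on the bench where it is.

Things in the scene. Friction and masses are not known exactly. Their poses are not given: they have to be found in the camera images.
- side_center (a point): centre of the drawer's last side: a light wooden board 175 long (y) x 63 wide (x) x 14 thick (z), about 85 g, lying flat across two sticks 20 high; between them its middle 86 of length is free for a grasp across the width. Each end has 4 fingers 8 wide and 3 slots 10 wide (at x -18, 0, 18; slot bottoms 72 from the centre). Same both ways round and either face up
- home (a point): where the side's centre belongs in the open top of the drawer, axes likewise. Each upright end wall (14 thick, outer face 87.5 from here along y) has 3 chamfered teeth 7.5 wide, 14 tall (at x -18, 0, 18; play 1.2 each way); slot floors 7 below this point, tooth tips 7 above, bench 83 below. The long sides (+x, -x) are open: room for fingers. Jig, drawer and clamp are fixed
- clamp_pivot (a point): pivot of the toggle clamp's handle (turns about x; axes as home's), on a block beyond the drawer's -y end: 180 from home along -y and 39 above it. The clamp's arm hinges 45 nearer the drawer; open, it stands upright (top 121 above home's height, spindle sticking out to 106 from home along y); it lies down over the side as the handle closes
- handle_grip (a point): on the axis of the clamp's black handle grip (20 diameter), 105 from the pivot; the handle ends 127 from the pivot. Open, it stands up leaning 11 degrees to the drawer; pushed away from the drawer (home's -y) and down it ends level, pointing away. About 1 to 2 N move it and it stays where left; near the end the linkage goes over centre
- clamp_handle (a joint): angle of the clamp's handle, rad: 0 fully open (nearly upright), growing as it is swung away from the drawer and down; dead centre at 1.68, stop (locked, level) at 1.76
- clamp_pad: rubber-tipped spindle at the end of the clamp's arm, 18 diameter; origin in the middle of its rubber face. Sprung, it yields up to 6; closed, it presses with about 8 N on the side's top, 55 from the side's centre towards the clamp
- panel: plain-ended wooden panel of nearly the same size as the side (150 x 63 x 14) but with straight, uncut ends; it lies on the other pair of sticks and stays there; origin at the centre of its underside
- glue: white glue bottle with a yellow nozzle, 58 diameter, 172 tall, standing; origin at the centre of its underside
- sanding_block: cork sanding block 115 x 65 x 32; origin at the centre of its underside
- wax_tin: round flat tin, 87 diameter, 36 tall; origin at the centre of its underside
- chisel: wood chisel 290 long, lying; origin at the front end of its handle, x towards the blade
- mallet: wooden mallet 310 long, head 125 x 75 x 60, lying; origin under the handle near the head, x towards the head
- try_square: try square, stock 115 x 22 x 18 and steel blade 150, lying; origin under the middle of the stock
- screw_jar: glass jar with a metal cap, 68 diameter, 85 tall, standing; origin at the centre of its underside
- side: the same board, the drawer's last side; this origin is the centre of its underside (7 below its centre)
There are look-alikes about, which are no part of the job. Leave any orange look-alike of the side alone.

How it is judged:
On the way, in this order (a step that is already met when the one before it is completed fails the run):
1. the side is lowered in the gripper until every tooth has entered its slot (at least about 4 mm deep) while still held (contact force between the fingers and side above 0.2 N and horizontal distance between side_center and home below 0.004 m and z of side_center in the frame of home between -0.003 and 0.01 m and angle between the y axis of side_center and the y axis of home, either way round below 0.04 rad and angle between the z axis of side_center and the z axis of home, either way round below 0.09 rad), for 0.05 s.
2. the side is let go, fully home and flush (within 2 mm), with the clamp not yet closed (contact force between the fingers and side below 0.1 N and value of joint clamp_handle below 1.2 rad and horizontal distance between side_center and home below 0.004 m and z of side_center in the frame of home between -0.003 and 0.002 m and angle between the y axis of side_center and the y axis of home, either way round below 0.04 rad and angle between the z axis of side_center and the z axis of home, either way round below 0.04 rad), for 0.2 s.
3. the clamp's handle is down and locked over centre (value of joint clamp_handle above 1.705 rad and horizontal distance between side_center and home below 0.004 m and z of side_center in the frame of home between -0.003 and 0.002 m and angle between the y axis of side_center and the y axis of home, either way round below 0.04 rad and angle between the z axis of side_center and the z axis of home, either way round below 0.04 rad), for 0.2 s.
At the end, for the whole second after the job is handed in: The side is home in the drawer's top with every tooth in its slot: its centre within 4 mm horizontally and 2 mm in height of home, level and square within 0.04 rad, at rest and released; the clamp handle is past dead centre (angle above 1.705 rad) and the pad presses on the side with more than 3 N (all of step 3 and contact force between clamp_pad and side above 3 N and linear speed of side below 0.02 m/s and contact force between the fingers and side below 0.1 N); the robot touches nothing.
It fails at once if the plain panel is moved by more than 30 mm (distance of panel from where it was at the start of the episode above 0.03 m).
It fails at once if another thing on the bench (glue bottle, sanding block, tin, chisel, mallet, try square, jar) is moved by more than 30 mm (distance of any of glue, sanding_block, wax_tin, chisel, mallet, try_square, screw_jar from where it was at the start of the episode above 0.03 m).
It also fails if it takes over 64 s, if anything falls off the work surface, if the arm or the gripper's body presses on something with over 40 N, if the wrist force passes 120 N, or if a joint passes its speed limit or range.

## Working session

There is one attempt and no reset: what is moved stays moved. The work goes in short steps, Python scripts to look and compute and a shell command to move; the robot and the scene stay as the last step left them, time stands still between calls to the robot, and variables do not carry over. Pictures are saved under pics/ and viewed, at most 10 in all, crops included, and the job is handed in when it is done.

```bash
mkdir -p pics; cat > h.py <<'E'
import numpy as np, cv2
from plant import state, optics, ticket, nets
def save(cam,name):
    im=optics.grab_frame(cam); cv2.imwrite('pics/'+name,im[:,:,::-1]); return im
def ray(ci,u,v):
    R=np.array(ci['R']);t=np.array(ci['t'])
    d=R.T@np.array([(u-ci['cx'])/ci['fx'],(v-ci['cy'])/ci['fy'],1]); return -R.T@t,d
def onz(ci,u,v,z):
    c,d=ray(ci,u,v); return c+d*(z-c[2])/d[2]
def proj(ci,X):
    p=np.array(ci['R'])@np.array(X)+np.array(ci['t']); return ci['fx']*p[0]/p[2]+ci['cx'],ci['fy']*p[1]/p[2]+ci['cy']
E
python3 - <<'E'
from h import *
for c in ['scene','side']:
    save(c,c+'0.png')
    ci=optics.camera_info(c); print(c,ci)
    for n in ['side','panel','handle_grip','clamp_pad','clamp_handle']:
        for r in nets.boxes_of(c,n)[:3]: print(n,np.round(r['bbox']),round(r['confidence'],2),np.round(onz(ci,*r['bbox'][:2],.034),3))
print(state())
E
```

```text
scene {'fx': 465.510891187478, 'fy': 465.510891187478, 'cx': 282.23971806528704, 'cy': 214.25421849190172, 'R': array([[ 0.69189994,  0.72170704, -0.02033282],
       [ 0.37679293, -0.38496737, -0.84251244],
       [-0.61587463,  0.57527304, -0.53829301]]), 't': array([-0.29085898, -0.08219526,  1.53431087])}
side [302. 179.  42.  26.] 0.82 [0.251 0.251 0.034]
side [345. 195.  57.  22.] 0.56 [0.414 0.272 0.034]
panel [390. 212.  53.  29.] 0.59 [0.568 0.285 0.034]
panel [419. 286. 134.  91.] 0.33 [0.8   0.071 0.034]
handle_grip [276. 228.  14.  60.] 0.82 [ 0.395 -0.001  0.034]
handle_grip [419. 289. 137.  91.] 0.28 [0.805 0.06  0.034]
clamp_handle [275. 231.  12.  61.] 0.57 [ 0.406 -0.012  0.034]
clamp_handle [446. 241.  35.  27.] 0.46 [0.753 0.269 0.034]
side {'fx': 452.5208625736724, 'fy': 452.5208625736724, 'cx': 284.81697763934255, 'cy': 201.5139842697971, 'R': array([[ 0.94679501, -0.321535  ,  0.01394501],
       [-0.16146609, -0.51204365, -0.84364685],
       [ 0.27840244,  0.79650897, -0.53671737]]), 't': array([-0.46366222,  0.18110509,  1.36782405])}
side [238. 188.  21.  22
[... 277 characters left out ...]
array([-1.18992223e-01,  5.26977644e-02,  1.61290508e+00,  2.97308286e-05,
        1.47600622e+00, -1.19013970e-01]), 'joint_vel': array([ 0.00026514,  0.00091156,  0.00056335, -0.00184797, -0.00064698,
        0.00163074]), 'joint_efforts': array([-5.39008106e-04, -3.93409967e+01, -3.70229530e+01, -1.94560957e-04,
        6.24155364e-04,  2.70841065e-05]), 'tool_pos': array([6.24977802e-01, 1.74426892e-05, 1.91701923e-01]), 'tool_rot': array([-1.55962146e-05,  7.07100087e-01,  7.07113475e-01,  6.56158747e-06]), 'contact_force': array([ 0.45546345, -0.51362261, -0.8500877 ]), 'ft_torque': array([ 0.01845539, -0.00475873,  0.02062842]), 'grasp_force': 0.0, 'gripper_width': 0.9986019286635085}
```

View pics/scene0.png

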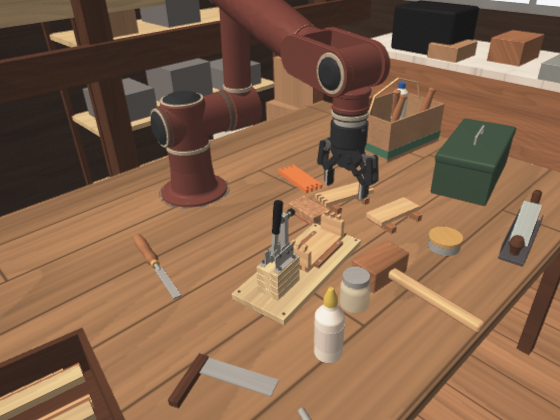

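View pics/side0.png

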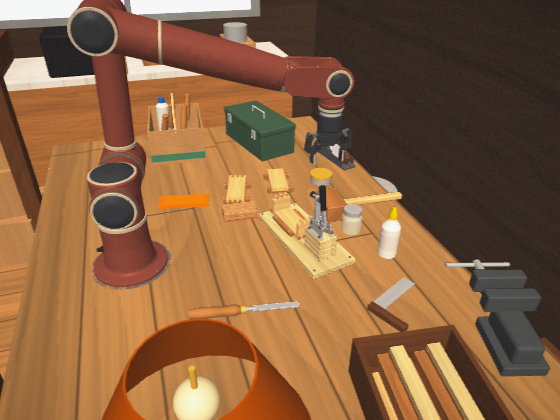

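Scene picture: side (yellow, on sticks) at ~(345,195), orange look-alike at (302,179), panel at (393,212), drawer and jig at (310,245), clamp handle at (277,215). I'll raise the arm over the area for a wrist view.

```bash
python3 -m inch '[{"dz":-0.0625},{"dz":-0.125},{"dz":-0.1875},{"dz":-0.25,"dx":0.02,"dy":-0.02},{"dz":-0.29,"dx":0.06,"dy":-0.05}]' 1 && python3 -m inch '[{"dx":0.05,"dy":-0.04},{"dx":0.1,"dy":-0.08},{"dx":0.13,"dy":-0.1},{"dx":0.13,"dy":-0.1}]'
python3 - <<'E'
from h import *
save('wrist','w0.png')
ci=optics.camera_info('wrist'); R=np.array(ci['R']);print(ci,-R.T@ci['t'],state()['tool_pos'])
for n in ['side','panel','handle_grip','clamp_pad']:
    for r in nets.boxes_of('wrist',n)[:3]: print(n,np.round(r['bbox']),round(r['confidence'],2),np.round(onz(ci,*r['bbox'][:2],.034),3))
E
```

```text
{'fx': 322.4506388695996, 'fy': 322.4506388695996, 'cx': 276.56567901915736, 'cy': 208.71329394649808, 'R': array([[ 9.99999390e-01, -2.59538414e-04, -1.07375815e-03],
       [ 5.15122788e-05, -9.59995725e-01,  2.80014651e-01],
       [-1.10347780e-03, -2.80014536e-01, -9.59995126e-01]]), 't': array([-0.62407965, -0.0362911 ,  0.3791221 ])} [0.62449949 0.07115843 0.3734473 ] [ 6.24990626e-01 -2.07100407e-05  1.91717079e-01]
handle_grip [202. 354.  25.  47.] 0.77 [ 0.53  -0.219  0.034]validation failed for argument at $[0]...
```

View pics/w0.png

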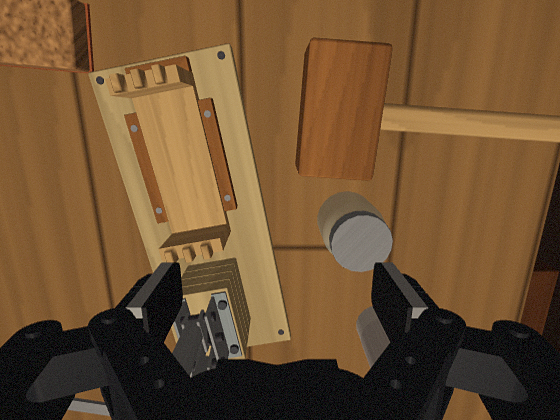

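Wrist view: drawer end-wall teeth at about (116,83)–(158,73) and (170,256)–(206,249), the clamp below at (205,330), jar at (355,235). Rows evidently need all six keys.

```bash
python3 -m inch '[{"dx":0,"dy":0,"dz":-0.0625,"rx":0,"ry":0,"rz":0},{"dx":0,"dy":0,"dz":-0.125,"rx":0,"ry":0,"rz":0},{"dx":0,"dy":0,"dz":-0.1875,"rx":0,"ry":0,"rz":0},{"dx":0.02,"dy":-0.02,"dz":-0.24,"rx":0,"ry":0,"rz":0},{"dx":0.06,"dy":-0.05,"dz":-0.26,"rx":0,"ry":0,"rz":0}]' 1 && python3 -m inch '[{"dx":0.05,"dy":-0.04,"dz":0,"rx":0,"ry":0,"rz":0},{"dx":0.1,"dy":-0.08,"dz":0,"rx":0,"ry":0,"rz":0},{"dx":0.13,"dy":-0.1,"dz":0,"rx":0,"ry":0,"rz":0},{"dx":0.13,"dy":-0.1,"dz":0,"rx":0,"ry":0,"rz":0}]'
python3 - <<'E'
from h import *
save('wrist','w1.png')
ci=optics.camera_info('wrist'); R=np.array(ci['R']);print(-R.T@ci['t'],state()['tool_pos'])
np.save('ci1.npy',ci,allow_pickle=True)
for n in ['side','panel','handle_grip','clamp_pad']:
    for r in nets.boxes_of('wrist',n)[:3]: print(n,np.round(r['bbox']),round(r['confidence'],2),np.round(onz(ci,*r['bbox'][:2],.034),3))
E
```

```text
time: 1.35
tool_pos: [0.5862, 0.047, 0.4056]
tool_rot: [0.003, 0.708, 0.706, 0.003]
contact_force: [0.3, 0.5, -0.2]
gripper_width: 0.997
grasp_force: 0.0
time: 1.75
tool_pos: [0.5032, 0.1547, 0.401]
tool_rot: [0.0, 0.705, 0.709, 0.001]
contact_force: [0.1, -0.5, -0.3]
gripper_width: 0.999
grasp_force: 0.0
[0.50321439 0.22436085 0.58218148] [0.50423115 0.15318976 0.40049284]
side [ 92.  74. 114.  60.] 0.97 [0.213 0.285 0.034]
side [210.  70.  66. 126.] 0.95 [0.399 0.292 0.034]
panel [314.  59.  59. 105.] 0.56 [0.561 0.307 0.034]
panel [424.  73.  59.  60.] 0.54 [0.736 0.288 0.034]
handle_grip [387. 262.  45.  36.] 0.42 [ 0.71  -0.039  0.034]
clamp_pad [304. 346.  18.  20.] 0.69 [ 0.561 -0.225  0.034]
```

View pics/w1.png

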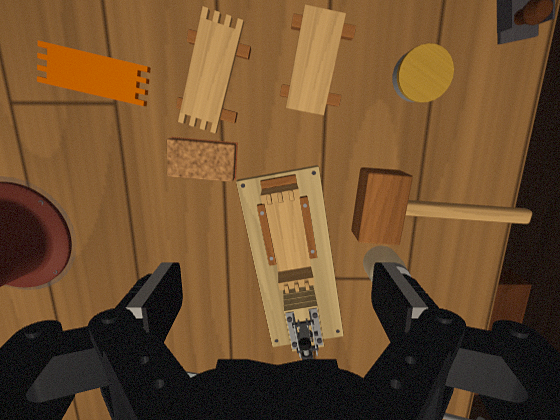

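Wrist view shows all: the side with end fingers, corners ~(206,7),(243,18),(215,132),(178,121); plain panel at (314,60); orange look-alike at (92,74); cork block just below the side (201,159); drawer teeth at ~(266..295,196) and (284..309,288).

```bash
python3 - <<'E'
from h import *
ci=np.load('ci1.npy',allow_pickle=True).item()
def rect(P):
    (c,s,a)=cv2.minAreaRect(np.float32(P)*1000); return c,s,a
for r in nets.outline_of('wrist','side')[:2]:
    v,u=np.nonzero(r['pixels']); P=[onz(ci,a,b,.034)[:2] for a,b in zip(u,v)]
    print('side',r['confidence'],rect(P))
P=[onz(ci,a,b,.034)[:2] for a,b in [(206,7),(243,18),(215,132),(178,121)]]; print(rect(P))
# home from w0 pixels
c0=dict(fx=322.45,fy=322.45,cx=276.57,cy=208.71,R=np.array([[1,-2.6e-4,-1.07e-3],[5e-5,-.959996,.2800147],[-1.1e-3,-.2800145,-.959995]]),t=np.array([-.62408,-.03629,.37912]))
T=np.array([onz(c0,a,b,.09)[:2] for a,b in [(116,83),(137,77),(158,73),(170,256),(188,252),(206,249)]])
print(T.round(4),T.mean(0)); d=T[:3].mean(0)-T[3:].mean(0); print(np.linalg.norm(d),np.degrees(np.arctan2(d[1],d[0])))
for n in ['clamp_pad','sanding_block','screw_jar','glue','wax_tin','mallet']:
    for r in nets.boxes_of('wrist',n)[:1]: print(n,np.round(r['bbox']),round(r['confidence'],2),np.round(onz(ci,*r['bbox'][:2],.03),3))
E
```

```text
side 0.96 ((213.52578735351562, 285.5782470703125), (61.48889923095703, 173.6377716064453), 77.2542953491211)
side 0.94 ((397.22894287109375, 288.30889892578125), (173.15084838867188, 64.90016174316406), 73.30836486816406)
((397.15576171875, 289.1888122558594), (176.01165771484375, 62.2791748046875), 73.1629638671875)
[[ 0.4921  0.0962]
 [ 0.51    0.1008]
 [ 0.5275  0.1038]
 [ 0.5222 -0.0587]
 [ 0.5397 -0.0545]
 [ 0.5571 -0.0514]] [0.52475607 0.02269845]
0.15796289191686363 100.87966588349643
clamp_pad [304. 346.  18.  20.] 0.69 [ 0.561 -0.229  0.03 ]
sanding_block [202. 162.  73.  45.] 0.77 [0.377 0.147 0.03 ]
screw_jar [388. 260.  50.  33.] 0.9 [ 0.713 -0.037  0.03 ]
glue [210.  69.  68. 121.] 0.49 [0.399 0.293 0.03 ]
wax_tin [422.  71.  61.  60.] 0.69 [0.734 0.291 0.03 ]
mallet [443. 208. 182.  73.] 0.76 [0.801 0.066 0.03 ]
```

Side centre ≈ (0.397, 0.289), heading 73.2°; home ≈ (0.525, 0.023), heading ≈ 101–102°. Next, a close view of the side with the tool aligned.

```bash
python3 -m inch '[{"dx":0.135,"dy":-0.146,"dz":0.1,"rx":0,"ry":0,"rz":0.195},{"dx":0.135,"dy":-0.146,"dz":0.1,"rx":0,"ry":0,"rz":0.195},{"dx":0.135,"dy":-0.146,"dz":0.1,"rx":0,"ry":0,"rz":0.195},{"dx":0.135,"dy":-0.146,"dz":0.1,"rx":0,"ry":0,"rz":0.195},{"dx":0.135,"dy":-0.146,"dz":0.1,"rx":0,"ry":0,"rz":0.195}]' && python3 -m inch '[{"dx":0,"dy":0,"dz":0.22,"rx":0,"ry":0,"rz":0},{"dx":0,"dy":0,"dz":0.22,"rx":0,"ry":0,"rz":0},{"dx":0,"dy":0,"dz":0.22,"rx":0,"ry":0,"rz":0},{"dx":0,"dy":0,"dz":0.22,"rx":0,"ry":0,"rz":0},{"dx":0,"dy":0,"dz":0.22,"rx":0,"ry":0,"rz":0}]'  && python3 -m inch '[{"dx":0,"dy":0,"dz":0,"rx":0,"ry":0,"rz":0},{"dx":0,"dy":0,"dz":0,"rx":0,"ry":0,"rz":0}]'
python3 - <<'E'
from h import *
s=state()
im=save('wrist','w2.png')
ci=optics.camera_info('wrist'); np.save('ci2.npy',ci,allow_pickle=True);np.save('st2.npy',s,allow_pickle=True)
r=nets.outline_of('wrist','side')
for q in r: print(q['confidence'],q['bbox'])
m=r[0]['pixels']; np.save('m2.npy',m); v,u=np.nonzero(m)
print(cv2.minAreaRect(np.float32([onz(ci,a,b,.034)[:2] for a,b in zip(u,v)])*1000))
E
```

```text
time: 2.85
tool_pos: [0.3855, 0.2612, 0.3174]
tool_rot: [-0.001, 0.801, 0.598, -0.002]
contact_force: [0.0, 0.7, 0.1]
gripper_width: 0.998
grasp_force: 0.0
time: 3.35
tool_pos: [0.3859, 0.2581, 0.1391]
tool_rot: [-0.001, 0.803, 0.596, -0.004]
contact_force: [0.4, -0.2, 0.1]
gripper_width: 0.996
grasp_force: 0.0
time: 3.55
tool_pos: [0.3903, 0.2606, 0.1469]
tool_rot: [0.001, 0.803, 0.596, 0.002]
contact_force: [-0.4, -0.1, 0.7]
gripper_width: 1.002
grasp_force: 0.0
0.61 [271.9, 152.1, 74.1, 195.9]
0.58 [93.0, 216.2, 186.1, 71.6]
((395.2340087890625, 290.3893127441406), (174.105712890625, 64.33690643310547), 73.26224517822266)
```

View pics/w2.png

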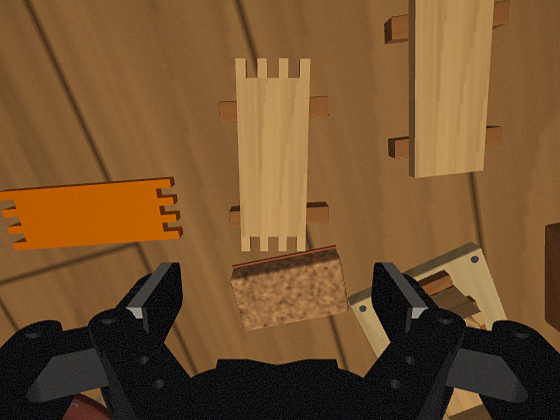

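Close view: side spans fingertips (236,59)–(310,59) to (241,251)–(306,251), nicely aligned with the tool; panel to the right at (450,90), cork block below. I'll fit its pose in the tool frame with subpixel corners.

```bash
cat > fit.py <<'E'
from h import *
from scipy.optimize import least_squares
from scipy.spatial.transform import Rotation as Ro
# nominal camera in tool frame, from the first (still) picture, tool axes in world: x=+y,y=+x,z=-z
Rw=np.array([[0,1,0],[1,0,0],[0,0,-1.]])
R0=np.array([[1,-2.6e-4,-1.07e-3],[5e-5,-.959996,.2800147],[-1.1e-3,-.2800145,-.959995]]);t0=np.array([-.62408,-.03629,.37912])
Rct=R0@Rw; tct=R0@np.array([.62498,0,.1917])+t0
K=dict(fx=322.4506,fy=322.4506,cx=276.5657,cy=208.7133,R=Rct,t=tct)
def model(p,P,z):   # p: x,y,yaw in tool frame; P: model pts (along length -> tool x, width -> tool y)
    c,s=np.cos(p[2]),np.sin(p[2]); return np.array([proj(K,(p[0]+c*a-s*b,p[1]+s*a+c*b,z)) for a,b in P])
def fit(img,P,z,p0,win=4,tag=None):
    g=cv2.cvtColor(img,cv2.COLOR_RGB2GRAY); P=np.array(P); p=np.array(p0,float)
    for k in range(4):
        m=model(p,P,z)
        q=cv2.cornerSubPix(g,np.float32(m).reshape(-1,1,2),(win,win),(-1,-1),(3,50,.01)).reshape(-1,2)
        ok=np.linalg.norm(q-m,axis=1)<(win+2)
        f=lambda x:(model(x,P[ok],z)-q[ok]).ravel()
        r=least_squares(f,p,x_scale=[.01,.01,.1],loss='soft_l1',f_scale=.5); p=r.x
    e=model(p,P,z)-q
    print('pose mm/deg',(p[:2]*1000).round(2),np.degrees(p[2]).round(2),'used',ok.sum(),'/',len(P),'med|e|',np.median(np.linalg.norm(e,axis=1)).round(2))
    if tag:
        im=cv2.resize(img[:,:,::-1],None,fx=2,fy=2,interpolation=cv2.INTER_CUBIC)
        for a,b,o in zip(q,model(p,P,z),ok):
            cv2.circle(im,tuple(int(i) for i in (a+.5)*2-.5),2,(0,255,0) if o else (0,0,255),-1); cv2.drawMarker(im,tuple(int(i) for i in (b+.5)*2-.5),(255,0,0),0,8,1)
        cv2.imwrite('pics/'+tag,im)
    return p
xs=[-31.5,-23,-13,-5,5,13,23,31.5]
SIDE=[(s*l/1000,x/1000) for s in (1,-1) for l in (87.5,72) for x in xs if not (l==72 and abs(x)>30)]
E
python3 - <<'E'
from fit import *
im=cv2.imread('pics/w2.png')[:,:,::-1].copy()
s=np.load('st2.npy',allow_pickle=True).item(); ci=np.load('ci2.npy',allow_pickle=True).item()
print(s['tool_pos'],s['tool_rot'],-ci['R'].T@ci['t'])
q=s['tool_rot'];Rt=Ro.from_quat([*q[1:],q[0]]).as_matrix()
print('ext',ci['R']@Rt-Rct, ci['R']@s['tool_pos']+ci['t']-tct)
p=[.03,-.003,0]
for z in (.110,):p=fit(im,SIDE,z,p,tag='f2.png')
# free z check
g=cv2.cvtColor(im,cv2.COLOR_RGB2GRAY);m=model(p,SIDE,z);c=cv2.cornerSubPix(g,np.float32(m).reshape(-1,1,2),(4,4),(-1,-1),(3,50,.01)).reshape(-1,2)
r=least_squares(lambda x:(model(x[:3],SIDE,x[3])-c).ravel(),[*p,.11],loss='soft_l1',x_scale=[.01,.01,.1,.01],f_scale=.5);print(r.x)
cv2.imwrite('pics/f2c.png',cv2.imread('pics/f2.png')[60:560,350:750])
E
```

```text
[0.39033552 0.26058435 0.14692505] [5.93726784e-04 8.02746019e-01 5.96315743e-01 2.45194603e-03] [0.40948617 0.32840512 0.3288952 ]
ext [[ 1.28200157e-04 -6.67728023e-07  7.80785702e-05]
 [ 4.81270189e-05  1.45146188e-04 -1.63891397e-04]
 [-1.64128357e-04 -3.90230759e-05 -4.77937232e-05]] [ 7.07744974e-05 -1.38011264e-04 -2.99668762e-05]
pose mm/deg [29.33 -4.34] -0.04 used 28 / 28 med|e| 0.85
[ 0.02929982 -0.00437282 -0.00037673  0.11244744]
```

View pics/f2c.png

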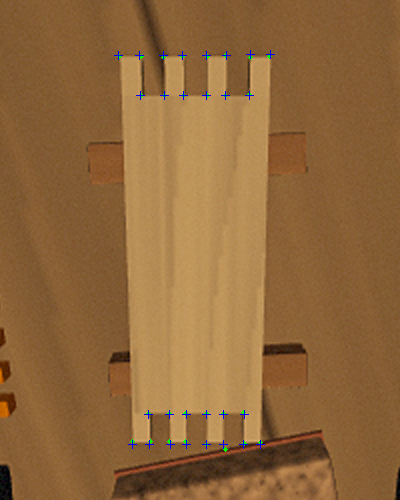

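Fit is excellent (all 28 corners on the fingers; height agrees). Now the same kind of view over the drawer.

```bash
python3 -m inch '[{"dx":-0.133,"dy":0.133,"dz":-0.074,"rx":0,"ry":0,"rz":-0.329},{"dx":-0.133,"dy":0.133,"dz":-0.074,"rx":0,"ry":0,"rz":-0.329},{"dx":-0.133,"dy":0.133,"dz":-0.074,"rx":0,"ry":0,"rz":-0.329},{"dx":-0.133,"dy":0.133,"dz":-0.074,"rx":0,"ry":0,"rz":-0.329},{"dx":-0.133,"dy":0.133,"dz":-0.074,"rx":0,"ry":0,"rz":-0.329}]' && python3 -m inch '[{"dx":-0.06,"dy":0.02,"dz":0,"rx":0,"ry":0,"rz":0},{"dx":-0.12,"dy":0.035,"dz":0,"rx":0,"ry":0,"rz":0},{"dx":-0.16,"dy":0.05,"dz":0,"rx":0,"ry":0,"rz":0},{"dx":-0.181,"dy":0.055,"dz":0,"rx":0,"ry":0,"rz":0},{"dx":-0.181,"dy":0.055,"dz":0,"rx":0,"ry":0,"rz":0}]' && python3 -m inch '[{"dx":0,"dy":0,"dz":0,"rx":0,"ry":0,"rz":0},{"dx":0,"dy":0,"dz":0,"rx":0,"ry":0,"rz":0},{"dx":0,"dy":0,"dz":0,"rx":0,"ry":0,"rz":0},{"dx":0,"dy":0,"dz":0,"rx":0,"ry":0,"rz":0}]'
python3 - <<'E'
from fit import *
s=state()
im=save('wrist','w3.png')
np.save('st3.npy',s,allow_pickle=True); print(s['tool_pos'],s['joint_vel'].round(3))
cv2.imwrite('pics/w3c.png',cv2.resize(cv2.imread('pics/w3.png')[30:330,150:430],None,fx=2,fy=2,interpolation=cv2.INTER_CUBIC))
E
```

```text
time: 4.15
tool_pos: [0.4626, 0.1252, 0.2071]
tool_rot: [0.003, 0.634, 0.773, 0.002]
contact_force: [-0.6, 0.3, -0.0]
gripper_width: 0.995
grasp_force: 0.0
time: 4.65
tool_pos: [0.532, -0.0065, 0.2032]
tool_rot: [-0.0, 0.634, 0.774, 0.0]
contact_force: [-0.5, -0.5, 0.6]
gripper_width: 0.997
grasp_force: 0.0
time: 5.05
tool_pos: [0.5312, -0.0047, 0.203]
tool_rot: [0.0, 0.632, 0.775, 0.0]
contact_force: [-0.3, -0.2, 0.5]
gripper_width: 1.003
grasp_force: 0.0
[ 0.53115939 -0.00474066  0.20304071] [-0.005  0.003 -0.003 -0.002 -0.002 -0.002]
```

View pics/w3c.png

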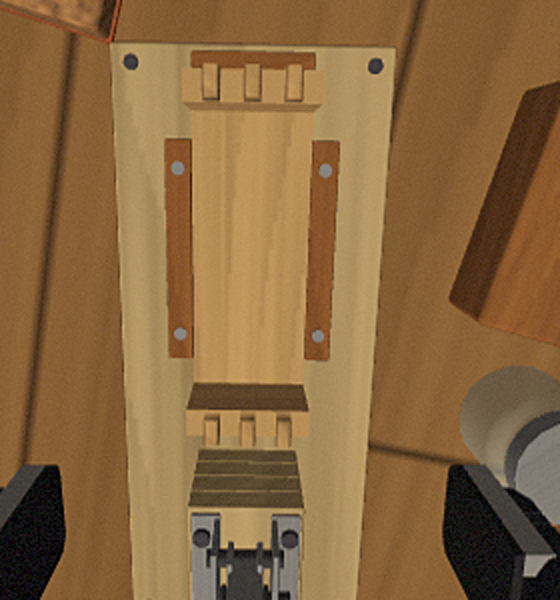

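Drawer view: upper-end teeth at crop (210/253/295, 80), lower-end teeth at (211/247/284, 430); level and aligned. Zoom on both ends with a provisional tooth model.

```bash
python3 - <<'E'
from fit import *
im=cv2.imread('pics/w3.png')[:,:,::-1].copy()
s=np.load('st3.npy',allow_pickle=True).item()
dz=s['tool_pos'][2]
q=s['tool_rot'];Rt=Ro.from_quat([*q[1:],q[0]]).as_matrix(); print(Rt.round(4))
# slot-floor wall corners + tooth tip
a=cv2.resize(im[55:90,232:318],None,fx=9,fy=9,interpolation=cv2.INTER_CUBIC)
b=cv2.resize(im[215:255,232:318],None,fx=9,fy=9,interpolation=cv2.INTER_CUBIC)
p=[.03,-.004,0]
for (o,img,sg) in (((232,55),a,1),((232,215),b,-1)):
    for l in (87.5,73.5):
        for x in (-18,0,18):
            for e in (-3.75,3.75):
                for z,c in ((.076,(0,255,0)),(.09,(255,0,0))):
                    u=model(p,[(sg*l/1000,(x+e)/1000)],dz-z)[0]
                    cv2.circle(img,tuple(int(round((u[i]-o[i]+.5)*9-.5)) for i in (0,1)),3,c,-1)
cv2.imwrite('pics/ends.png',np.vstack([a,b])[:,:,::-1][:,:774][:600] if False else cv2.resize(np.vstack([a,b])[:,:,::-1],None,fx=.85,fy=.85))
E
```

```text
[[-2.009e-01  9.796e-01  3.000e-04]
 [ 9.796e-01  2.009e-01  1.000e-04]
 [ 0.000e+00  3.000e-04 -1.000e+00]]
```

View pics/ends.png

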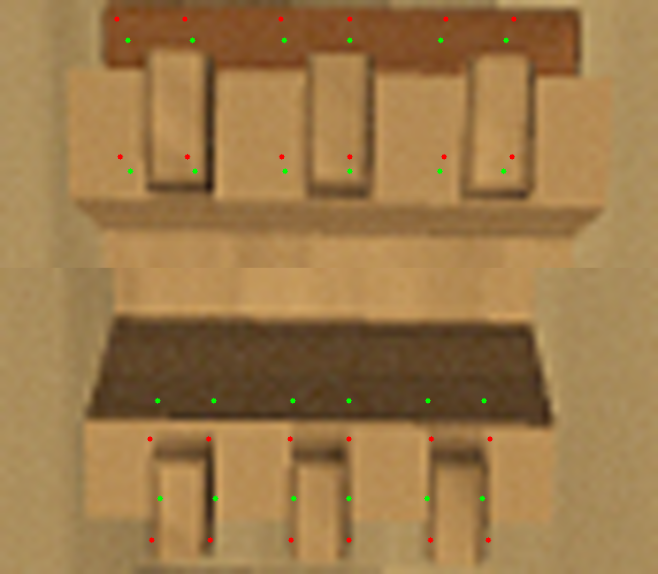

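Both ends show clearly: wall corners at slot-floor level and three teeth each (base mids 180/340/497 and 182/320/459). Fit home from the wall corners and tooth mids.

```bash
python3 - <<'E'
from fit import *
def px(p,o): return np.array([(p[0]/.85+.5)/9-.5+232,((p[1]-o[0])/.85+.5)/9-.5+o[1]])
A=(0,55);B=(267.75,215)
s=np.load('st3.npy',allow_pickle=True).item(); Z=s['tool_pos'][2]
W=.0315
obs=[((68,67),A,.0875,-W),((70,200),A,.0735,-W),((610,78),A,.0875,W),((610,205),A,.0735,W),((84,420),B,-.0735,-W),((553,424),B,-.0735,W),((86,515),B,-.0875,-W),((553,520),B,-.0875,W)]
q=np.array([px(o[0],o[1]) for o in obs]);M=np.array([o[2:] for o in obs])
def tool2w(s,p,z):
    h=s['tool_rot'];R=Ro.from_quat([*h[1:],h[0]]).as_matrix()
    X=s['tool_pos']+R@[p[0],p[1],z]; d=R@[np.cos(p[2]),np.sin(p[2]),0]
    return X, np.degrees(np.arctan2(d[1],d[0]))
f=lambda x:(model(x[:3],M*[1,x[4]],x[3])-q).ravel()
r=least_squares(f,[.03,0,0,Z-.076,1],x_scale=[.01,.01,.1,.01,.1]);print('free',r.x,r.cost,'expected z',Z-.076)
r=least_squares(lambda x:f([*x,Z-.076,1]),[.03,0,0],x_scale=[.01,.01,.1]);print('fixed',r.x,r.cost,r.fun.round(1))
ph=r.x
tip=[((180,0),A),((340,0),A),((497,0),A),((182.5,420),B),((320,420),B),((459,420),B)]
m=model(ph,[(s_*.08,x) for s_ in(1,-1) for x in(-.018,0,.018)],Z-.083)
print('tooth dx px',[round(px(a,o)[0]-k[0],2) for (a,o),k in zip(tip,m)])
Hw,hh=tool2w(s,ph,Z-.083);print('home',Hw,hh)
s2=np.load('st2.npy',allow_pickle=True).item(); im=cv2.imread('pics/w2.png')[:,:,::-1].copy()
p2=fit(im,SIDE,s2['tool_pos'][2]-.034,[.029,-.004,0]); Sw,sh=tool2w(s2,p2,s2['tool_pos'][2]-.027);print('side',Sw,sh)
np.savez('poses.npz',Hw=Hw,hh=hh,Sw=Sw,sh=sh)
# next move: from current commanded/actual pose to above side at z .14
h=s['tool_rot'];R=Ro.from_quat([*h[1:],h[0]]).as_matrix()
d=R.T@(np.array([Sw[0],Sw[1],.2])-s['tool_pos']);print('to above side d/.8',d/.8,'rz',np.radians(hh-sh)/1.5, 'tool heading',np.degrees(np.arctan2(R[1,0],R[0,0])))
E
```

```text
free [ 0.02664942 -0.00279153  0.0170773   0.12796517  1.00030286] 0.4312211211644009 expected z 0.12704071228050468
fixed [ 0.02671109 -0.00278558  0.01708138] 0.7086287808359075 [-0.2 -0.1 -0.2 -0.5  0.4 -0.3 -0.3  0.1  0.1 -0.1  0.4  0.4 -0.   0.2
 -0.1  0.5]
tooth dx px [np.float64(-0.01), np.float64(0.15), np.float64(-0.06), np.float64(0.02), np.float64(0.11), np.float64(0.41)]
home [0.52309652 0.02087723 0.08300019] 100.61202510040759
pose mm/deg [29.29 -4.38] -0.02 used 28 / 28 med|e| 0.34
side [0.39515649 0.29013225 0.02707911] 73.23132977851473
to above side d/.8 [ 0.39523162 -0.09248093  0.00378893] rz 0.31858885656829267 tool heading 101.59071588114952
```

Home (0.5231, 0.0209) at 100.61°, side (0.3952, 0.2901) at 73.23°; residuals sub-pixel. Move over the side.

```bash
python3 -m inch '[{"dx":0.198,"dy":-0.046,"dz":0,"rx":0,"ry":0,"rz":0.33},{"dx":0.198,"dy":-0.046,"dz":0,"rx":0,"ry":0,"rz":0.33},{"dx":0.198,"dy":-0.046,"dz":0,"rx":0,"ry":0,"rz":0.33},{"dx":0.198,"dy":-0.046,"dz":0,"rx":0,"ry":0,"rz":0.33},{"dx":0.198,"dy":-0.046,"dz":0,"rx":0,"ry":0,"rz":0.33}]' && python3 -m inch '[{"dx":0.0514,"dy":-0.0345,"dz":0.02,"rx":0,"ry":0,"rz":0},{"dx":0.09,"dy":-0.08,"dz":0.04,"rx":0,"ry":0,"rz":0},{"dx":0.13,"dy":-0.115,"dz":0.08,"rx":0,"ry":0,"rz":0},{"dx":0.1514,"dy":-0.1345,"dz":0.104,"rx":0,"ry":0,"rz":0},{"dx":0.1514,"dy":-0.1345,"dz":0.104,"rx":0,"ry":0,"rz":0}]' && python3 -m inch '[{"dx":0,"dy":0,"dz":0,"rx":0,"ry":0,"rz":0},{"dx":0,"dy":0,"dz":0,"rx":0,"ry":0,"rz":0},{"dx":0,"dy":0,"dz":0,"rx":0,"ry":0,"rz":0},{"dx":0,"dy":0,"dz":0,"rx":0,"ry":0,"rz":0}]'
python3 - <<'E'
from fit import *
s=state(); im=save('wrist','w4.png'); P=np.load('poses.npz')
h=s['tool_rot'];R=Ro.from_quat([*h[1:],h[0]]).as_matrix()
print('heading',np.degrees(np.arctan2(R[1,0],R[0,0])),'board in tool, from poses',R.T@(P['Sw']-s['tool_pos']))
fit(im,SIDE[:14],s['tool_pos'][2]-.034,[0,0,0])
E
```

```text
time: 5.6
tool_pos: [0.4624, 0.1447, 0.2031]
tool_rot: [-0.0, 0.802, 0.598, 0.0]
contact_force: [0.1, -1.3, -0.6]
gripper_width: 0.996
grasp_force: 0.0
time: 6.1
tool_pos: [0.3924, 0.2897, 0.1156]
tool_rot: [-0.001, 0.802, 0.598, -0.004]
contact_force: [1.0, -0.5, -0.4]
gripper_width: 1.001
grasp_force: 0.0
time: 6.5
tool_pos: [0.3971, 0.2888, 0.1209]
tool_rot: [0.0, 0.804, 0.595, 0.001]
contact_force: [-0.0, 0.7, -0.3]
gripper_width: 0.998
grasp_force: 0.0
heading 73.06711758331605 board in tool, from poses [ 0.00054822 -0.00235604  0.09377765]
pose mm/deg [ 0.59 -2.15] -0.33 used 14 / 14 med|e| 0.32
```

```bash
python3 -m inch '[{"dx":0.001,"dy":-0.003,"dz":0.04,"rx":0,"ry":0,"rz":0},{"dx":0.001,"dy":-0.003,"dz":0.08,"rx":0,"ry":0,"rz":0},{"dx":0.001,"dy":-0.003,"dz":0.115,"rx":0,"ry":0,"rz":0},{"dx":0.001,"dy":-0.003,"dz":0.134,"rx":0,"ry":0,"rz":0},{"dx":0.001,"dy":-0.003,"dz":0.134,"rx":0,"ry":0,"rz":0}]' && python3 -m inch '[{"dx":0,"dy":0,"dz":0,"rx":0,"ry":0,"rz":0},{"dx":0,"dy":0,"dz":0,"rx":0,"ry":0,"rz":0}]' &&  python3 -m inch '[{"dx":0,"dy":0,"dz":0,"rx":0,"ry":0,"rz":0},{"dx":0,"dy":0,"dz":0,"rx":0,"ry":0,"rz":0},{"dx":0,"dy":0,"dz":0,"rx":0,"ry":0,"rz":0},{"dx":0,"dy":0,"dz":0,"rx":0,"ry":0,"rz":0},{"dx":0,"dy":0,"dz":0,"rx":0,"ry":0,"rz":0}]' -1
```

```text
time: 7.05
tool_pos: [0.3919, 0.2894, 0.01]
tool_rot: [-0.0, 0.803, 0.596, -0.003]
contact_force: [0.4, 0.2, 0.7]
gripper_width: 0.999
grasp_force: 0.0
time: 7.25
tool_pos: [0.3951, 0.2913, 0.0142]
tool_rot: [0.0, 0.803, 0.596, 0.001]
contact_force: [0.2, -0.3, 0.9]
gripper_width: 1.002
grasp_force: 0.0
time: 7.75
tool_pos: [0.3938, 0.2908, 0.0126]
tool_rot: [-0.0, 0.803, 0.596, 0.0]
contact_force: [-0.4, -0.8, -0.1]
gripper_width: 0.142
grasp_force: 0.0
```

```bash
python3 - <<'E'
from fit import *
s=state(); im=save('wrist','w5.png'); sc=save('scene','s5.png'); print(s['gripper_width'],s['grasp_force'],s['tool_pos'])
a=cv2.resize(sc[140:280,250:430],(600,467)); b=cv2.resize(im,(560,420))[:, 90:]
cv2.imwrite('pics/v5.png',cv2.resize(np.hstack([cv2.resize(a,(540,420)),b])[:,:,::-1],(800,333)))
fit(im,SIDE[:14],s['tool_pos'][2]-.034,[0,0,0])
E
```

```text
0.14210714212949824 0.0 [0.39377367 0.29079825 0.0125653 ]
pose mm/deg [-0.25  1.72] -0.11 used 14 / 14 med|e| 0.47
```

View pics/v5.png

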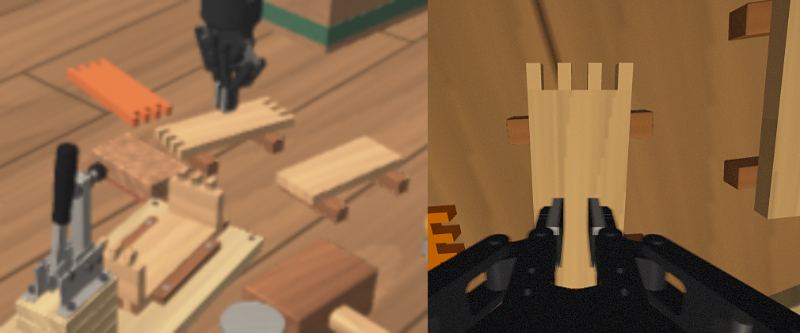

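The fingers closed above the board without gripping it; the board hasn't moved. Check where the tips really are by projection.

```bash
python3 - <<'E'
from fit import *
im=cv2.imread('pics/w5.png')[:,:,::-1].copy(); s=state()
for z in (0,-.01,-.02,-.03,-.04,-.05): print(z,np.round(proj(K,(0.011,-.006,z))),np.round(proj(K,(.011,.006,z))),'  open',np.round(proj(K,(.011,-.0425,z))))
g=cv2.cvtColor(im,cv2.COLOR_RGB2GRAY);S=SIDE[:14];m=model([0,.0017,0],S,-.0215);c=cv2.cornerSubPix(g,np.float32(m).reshape(-1,1,2),(4,4),(-1,-1),(3,50,.01)).reshape(-1,2)
r=least_squares(lambda x:(model(x[:3],S,x[3])-c).ravel(),[0,.0017,0,-.0215],loss='soft_l1',x_scale=[.01,.01,.1,.01],f_scale=.5);print(r.x)
print(s)
E
python3 -m inch '[{"dx":0,"dy":0,"dz":0,"rx":0,"ry":0,"rz":0}]'
```

```text
0 [268. 220.] [288. 220.]   open [206. 220.]
-0.01 [267. 226.] [288. 226.]   open [202. 226.]
-0.02 [267. 232.] [289. 232.]   open [198. 232.]
-0.03 [266. 239.] [290. 239.]   open [194. 239.]
-0.04 [265. 247.] [291. 247.]   open [188. 247.]
-0.05 [265. 256.] [292. 256.]   open [182. 256.]
[-0.00016863  0.00177496 -0.0023669  -0.02034787]
{'time': 7.85, 'joint_pos': array([ 4.83895846e-01, -8.73268779e-02,  2.06870799e+00, -5.57191411e-06,
        1.16028288e+00,  7.77829648e-01]), 'joint_vel': array([ 0.00220175, -0.00032449,  0.00219561, -0.00186971,  0.00013984,
        0.00138531]), 'joint_efforts': array([ 8.91309319e-04, -2.84847897e+01, -3.23051083e+01,  4.01545105e-05,
       -1.58648882e-04, -5.52707047e-05]), 'tool_pos': array([0.39373499, 0.29075841, 0.01249014]), 'tool_rot': array([-2.96667132e-06,  8.03030950e-01,  5.95937322e-01, -3.56401305e-05]), 'contact_force': array([-0.44451189,  0.65149196,  0.41531218]), 'ft_torque': array([ 0.02551577, -0.00316792,  0.00795047]), 'grasp_force': 0.0, 'gripper_width': 0.004639292520006695}
time: 7.95
tool_pos: [0.3937, 0.2907, 0.0124]
tool_rot: [-0.0, 0.803, 0.596, -0.0]
contact_force: [-0.2, 1.0, -0.6]
gripper_width: 0.0
grasp_force: 0.0
```

```bash
python3 - <<'E'
from fit import *
im=cv2.imread('pics/w5.png'); a=cv2.resize(im[150:380,150:410],(600,531)); cv2.imwrite('pics/v5b.png',a)
E
```

```text
(no output)
```

View pics/v5b.png

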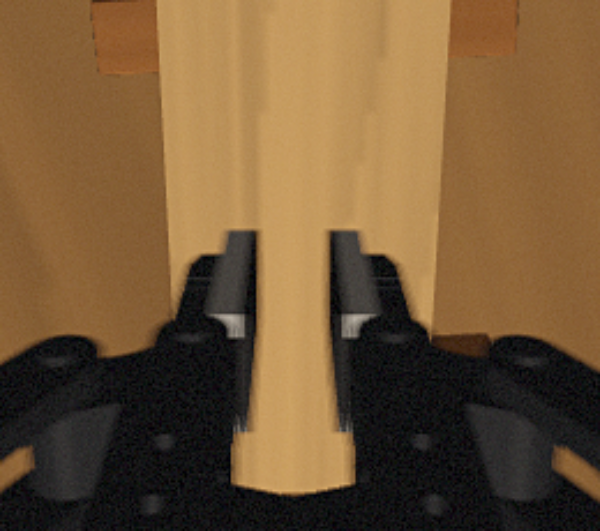

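The picture shows the fingertips ending at v≈250 when nearly shut, i.e. (with the finger separation as a second check: 31 px ≈ 12 mm → 0.125–0.14 m depth) about 40 mm short of the reported TCP; the open view (separation 194 px, v=263) agrees. So the real finger ends sit ~0.04 m above the reported TCP. Reopen and go lower, gently.

```bash
python3 -m inch '[{"dx":0,"dy":0.002,"dz":-0.02,"rx":0,"ry":0,"rz":0},{"dx":0,"dy":0.002,"dz":-0.02,"rx":0,"ry":0,"rz":0},{"dx":0,"dy":0.002,"dz":-0.02,"rx":0,"ry":0,"rz":0},{"dx":0,"dy":0.002,"dz":-0.02,"rx":0,"ry":0,"rz":0},{"dx":0,"dy":0.002,"dz":-0.02,"rx":0,"ry":0,"rz":0}]' 1 && python3 -m inch '[{"dx":0,"dy":0,"dz":0.02,"rx":0,"ry":0,"rz":0},{"dx":0,"dy":0,"dz":0.04,"rx":0,"ry":0,"rz":0},{"dx":0,"dy":0,"dz":0.06,"rx":0,"ry":0,"rz":0},{"dx":0,"dy":0,"dz":0.06,"rx":0,"ry":0,"rz":0}]'
python3 - <<'E'
from fit import *
s=state(); im=save('wrist','w6.png'); a=cv2.resize(im[:,:,::-1],(800,600)); cv2.imwrite('pics/w6b.png',a)
fit(im,SIDE[:14],s['tool_pos'][2]-.034,[0,0,0])
E
```

```text
time: 8.45
tool_pos: [0.3948, 0.29, 0.0278]
tool_rot: [-0.0, 0.803, 0.596, -0.001]
contact_force: [0.2, -0.2, -0.2]
gripper_width: 0.849
grasp_force: 0.0
time: 8.85
tool_pos: [0.3928, 0.289, -0.0223]
tool_rot: [-0.0, 0.803, 0.596, -0.003]
contact_force: [-0.5, -0.3, -0.4]
gripper_width: 0.996
grasp_force: 0.0
pose mm/deg [-0.  0.] -0.0 used 14 / 14 med|e| 0.0
```

```bash
python3 -m inch '[{"dx":0,"dy":0,"dz":0.01,"rx":0,"ry":0,"rz":0},{"dx":0,"dy":0,"dz":0.02,"rx":0,"ry":0,"rz":0},{"dx":0,"dy":0,"dz":0.02,"rx":0,"ry":0,"rz":0},{"dx":0,"dy":0,"dz":0.02,"rx":0,"ry":0,"rz":0}]' && python3 -m inch '[{"dx":0,"dy":0,"dz":0,"rx":0,"ry":0,"rz":0},{"dx":0,"dy":0,"dz":0,"rx":0,"ry":0,"rz":0},{"dx":0,"dy":0,"dz":0,"rx":0,"ry":0,"rz":0},{"dx":0,"dy":0,"dz":0,"rx":0,"ry":0,"rz":0},{"dx":0,"dy":0,"dz":0,"rx":0,"ry":0,"rz":0}]' -1
```

```text
time: 9.3
tool_pos: [0.3952, 0.2903, -0.0356]
tool_rot: [-0.0, 0.803, 0.596, -0.0]
contact_force: [-0.7, -0.2, -0.4]
gripper_width: 0.998
grasp_force: 0.0
time: 9.8
tool_pos: [0.3961, 0.2907, -0.0347]
tool_rot: [0.0, 0.803, 0.596, 0.001]
contact_force: [-0.7, -0.2, 5.7]
gripper_width: 0.727
grasp_force: 66.1
```

Gripped: 62 mm width, 66 N. Board centre is 61.7 mm above the reported TCP, so home needs reported TCP z ≈ 0.0213. Lift.

```bash
python3 -m inch '[{"dx":0,"dy":0,"dz":-0.03,"rx":0,"ry":0,"rz":0},{"dx":0,"dy":0,"dz":-0.08,"rx":0,"ry":0,"rz":0},{"dx":0,"dy":0,"dz":-0.14,"rx":0,"ry":0,"rz":0},{"dx":0,"dy":0,"dz":-0.19,"rx":0,"ry":0,"rz":0},{"dx":0,"dy":0,"dz":-0.216,"rx":0,"ry":0,"rz":0}]' && python3 -m inch '[{"dx":0,"dy":0,"dz":0,"rx":0,"ry":0,"rz":0},{"dx":0,"dy":0,"dz":0,"rx":0,"ry":0,"rz":0},{"dx":0,"dy":0,"dz":0,"rx":0,"ry":0,"rz":0}]'
python3 - <<'E'
from fit import *
s=state(); im=save('wrist','w7.png'); print(s['tool_pos'])
print(model([0,0,0],SIDE[:14],-.0687).round(0).tolist())
for p0 in ([0,0,0],[.002,.001,0],[-.002,-.001,0]): fit(im,SIDE[:14],-.0687,p0,win=6)
r=nets.outline_of('wrist','side'); print([(q['confidence'],q['bbox']) for q in r])
g=cv2.cvtColor(im,cv2.COLOR_RGB2GRAY); np.set_printoptions(linewidth=250)
print(g[20:120:5,150:410:5])
E
```

```text
time: 10.3
tool_pos: [0.3966, 0.291, 0.1411]
tool_rot: [0.0, 0.803, 0.596, 0.002]
contact_force: [0.5, 0.6, -1.2]
gripper_width: 0.725
grasp_force: 65.8
time: 10.6
tool_pos: [0.3937, 0.2895, 0.1344]
tool_rot: [-0.0, 0.803, 0.596, -0.002]
contact_force: [0.3, 0.5, -1.7]
gripper_width: 0.726
grasp_force: 65.8
[0.39370543 0.28945537 0.13435176]
[[181.0, 62.0], [207.0, 62.0], [238.0, 62.0], [263.0, 62.0], [294.0, 62.0], [319.0, 62.0], [350.0, 62.0], [376.0, 62.0], [210.0, 112.0], [240.0, 112.0], [263.0, 112.0], [293.0, 112.0], [317.0, 112.0], [347.0, 112.0]]
pose mm/deg [-0.51 -0.57] -0.08 used 14 / 14 med|e| 0.65
pose mm/deg [2.18 1.15] -0.06 used 14 / 14 med|e| 0.16
pose mm/deg [-0.51 -0.57] -0.08 used 14 / 14 med|e| 0.65
[(0.83, [276.4, 214.6, 197.6, 309.0]), (0.63, [95.5, 241.9, 190.9, 67.7])]
[[ 76  78  91 ...  92  88  90]
 [ 81  79  80 ...  91  93  93]
 [ 84  78  79 ...  91  91  90]
 ...
 [ 89  86  82 ...  94  96 100]
 [ 92  91  88 ...  92 100  95]
 [ 92  87  85 ...  88  93  92]]
```

```bash
cat > inhand.py <<'E'
from fit import *
def inhand(im):
    g=cv2.cvtColor(im,cv2.COLOR_RGB2GRAY).astype(float); P=SIDE[:14]
    # edge measurements: u-edges in slot band, v-edges of finger tips and slot bottoms
    ws=[]
    prof=g[75:100].mean(0); d=np.gradient(cv2.GaussianBlur(prof[None],(0,0),1)[0])
    print('prof',prof[170:390:4].round().astype(int))
    def peak(d,c,sgn,w=6):
        i=np.arange(int(c)-w,int(c)+w+1); k=i[np.argmax(sgn*d[i])]; a,b,c_=[sgn*d[k+j] for j in(-1,0,1)]
        return k+.5*(a-c_)/(a-2*b+c_+1e-9), sgn*d[k]
    U=[];x7=[-31.5,-23,-13,-5,5,13,23,31.5]
    for j,x in enumerate(x7):
        c=model([0,0,0],[(.0797,x/1000)],-.0687)[0]; U.append((x,*peak(d,c[0],1 if j%2==0 else -1)))
    print('u edges',[(x,round(u,1),round(k,1)) for x,u,k in U])
    V=[]
    for l,x in [(87.5,-27),(87.5,-9),(87.5,9),(87.5,27),(72,-18),(72,0),(72,18)]:
        c=model([0,0,0],[(l/1000,x/1000)],-.0687)[0]; pr=g[:,int(c[0])-4:int(c[0])+5].mean(1); dv=np.gradient(cv2.GaussianBlur(pr[None],(0,0),1)[0]); V.append((l,x,*peak(dv,c[1],1)))
    print('v edges',[(l,x,round(v,1),round(k,1)) for l,x,v,k in V])
    def f(p):
        e=[(model(p,[(.0797,x/1000)],-.0687)[0][0]-u) for x,u,k in U if k>2]
        # row at band centre 87
        e+=[(model(p,[(l/1000,x/1000)],-.0687)[0][1]-v) for l,x,v,k in V if k>2]; return np.array(e)
    r=least_squares(f,[0,0,0],x_scale=[.01,.01,.1],loss='soft_l1',f_scale=.5); print('inhand mm/deg',r.x[:2]*1000,np.degrees(r.x[2]),f(r.x).round(1)); return r.x
if __name__=='__main__':
    import sys; inhand(cv2.imread(sys.argv[1])[:,:,::-1].copy())
E
python3 inhand.py pics/w7.png
```

```text
prof [ 83  83  85 136 137 137 136 137 136 139  60  62  90  89  89  87  85 141
 137 137 137 137 138  56  84  93  93  91  90  88  64 138 137 138 137 137
 139  89  90  89  89  91  84  61 104 137 136 137 135 136 138  84  86  91
  93]
u edges [(-31.5, np.float64(181.0), np.float64(17.0)), (-23, np.float64(206.9), np.float64(26.0)), (-13, np.float64(237.0), np.float64(18.2)), (-5, np.float64(261.2), np.float64(25.8)), (5, np.float64(291.7), np.float64(25.5)), (13, np.float64(315.8), np.float64(17.3)), (23, np.float64(346.0), np.float64(26.1)), (31.5, np.float64(371.8), np.float64(16.3))]
v edges [(87.5, -27, np.float64(64.1), np.float64(16.6)), (87.5, -9, np.float64(63.8), np.float64(23.3)), (87.5, 9, np.float64(63.8), np.float64(18.9)), (87.5, 27, np.float64(63.8), np.float64(17.1)), (72, -18, np.float64(113.1), np.float64(14.2)), (72, 0, np.float64(113.1), np.float64(15.0)), (72, 18, np.float64(112.9), np.float64(12.2))]
inhand mm/deg [-0.51677941 -0.57195992] -0.05895882318313949 [-0.2 -0.2 -0.   0.1 -0.1  0.1  0.3  0.2 -0.4 -0.2 -0.3 -0.4  0.6  0.5
  0.7]
```

In hand the board sits at (-0.5, -0.6) mm, -0.06° in the tool frame: well centred. Compute the way to a waypoint 60 mm short of home on the +y side.

```bash
cat > go.py <<'E'
from fit import *
import sys
P=np.load('poses.npz'); hd=np.radians(float(P['hh'])-.06); tx=np.array([np.cos(hd),np.sin(hd),0]); ty=np.array([tx[1],-tx[0],0])
back=float(sys.argv[1]); z=float(sys.argv[2])
T=np.array([P['Hw'][0],P['Hw'][1],0])+tx*(.0005+back)+ty*.0006; T[2]=z
s=state();h=s['tool_rot'];R=Ro.from_quat([*h[1:],h[0]]).as_matrix()
d=R.T@(T-s['tool_pos']); Rt=np.array([tx,ty,[0,0,-1]]).T
rv=Ro.from_matrix(R.T@Rt).as_rotvec()
print('target',T.round(4),'at',s['tool_pos'].round(4),'delta mm tool',(d*1000).round(2),'rot deg',np.degrees(rv).round(2)); print('rows: d',(d/.8).round(4),'r',(rv/1.5).round(4))
E
python3 -m inch '[{"dx":0,"dy":0,"dz":0,"rx":0,"ry":0,"rz":0},{"dx":0,"dy":0,"dz":0,"rx":0,"ry":0,"rz":0},{"dx":0,"dy":0,"dz":0,"rx":0,"ry":0,"rz":0},{"dx":0,"dy":0,"dz":0,"rx":0,"ry":0,"rz":0}]'; python3 go.py .06 .138
```

```text
time: 11.1
tool_pos: [0.3953, 0.2903, 0.1372]
tool_rot: [-0.0, 0.803, 0.596, -0.0]
contact_force: [-0.1, -0.5, -0.2]
gripper_width: 0.722
grasp_force: 65.8
target [0.5126 0.0805 0.138 ] at [0.3953 0.2903 0.1372] delta mm tool [-166.85  173.08   -0.76] rot deg [-1.00e-02  0.00e+00 -2.74e+01]
rows: d [-0.2086  0.2163 -0.0009] r [-1.000e-04  0.000e+00 -3.188e-01]
```

```bash
python3 -m inch '[{"dx":-0.015,"dy":0.016,"dz":0,"rx":0,"ry":0,"rz":-0.05},{"dx":-0.04,"dy":0.043,"dz":0,"rx":0,"ry":0,"rz":-0.13},{"dx":-0.07,"dy":0.075,"dz":0,"rx":0,"ry":0,"rz":-0.22},{"dx":-0.1,"dy":0.104,"dz":0,"rx":0,"ry":0,"rz":-0.3},{"dx":-0.12,"dy":0.124,"dz":0,"rx":0,"ry":0,"rz":-0.3188}]'; python3 -m inch '[{"dx":0,"dy":0,"dz":0,"rx":0,"ry":0,"rz":0},{"dx":0,"dy":0,"dz":0,"rx":0,"ry":0,"rz":0},{"dx":0,"dy":0,"dz":0,"rx":0,"ry":0,"rz":0}]';python3 go.py .06 .1
```

```text
time: 11.6
tool_pos: [0.4633, 0.168, 0.1375]
tool_rot: [0.0, 0.638, 0.77, 0.0]
contact_force: [0.3, -1.1, -0.5]
gripper_width: 0.728
grasp_force: 65.8
time: 11.9
tool_pos: [0.4621, 0.1704, 0.1373]
tool_rot: [-0.0, 0.639, 0.769, 0.0]
contact_force: [-0.4, 0.2, -0.4]
gripper_width: 0.719
grasp_force: 65.8
target [0.5126 0.0805 0.1   ] at [0.4621 0.1704 0.1373] delta mm tool [-97.66  33.17  37.25] rot deg [-0.01 -0.02  0.03]
rows: d [-0.1221  0.0415  0.0466] r [-0.0001 -0.0003  0.0003]
```

```bash
python3 -m inch '[{"dx":-0.03,"dy":0.01,"dz":0.01,"rx":0,"ry":0,"rz":0},{"dx":-0.07,"dy":0.025,"dz":0.025,"rx":0,"ry":0,"rz":0},{"dx":-0.105,"dy":0.036,"dz":0.04,"rx":0,"ry":0,"rz":0},{"dx":-0.1221,"dy":0.0415,"dz":0.0466,"rx":0,"ry":0,"rz":0}]'; python3 -m inch '[{"dx":-0.015,"dy":0,"dz":0.01,"rx":0,"ry":0,"rz":0},{"dx":-0.04,"dy":0,"dz":0.025,"rx":0,"ry":0,"rz":0},{"dx":-0.06,"dy":0,"dz":0.04,"rx":0,"ry":0,"rz":0},{"dx":-0.075,"dy":0,"dz":0.05,"rx":0,"ry":0,"rz":0},{"dx":-0.075,"dy":0,"dz":0.05,"rx":0,"ry":0,"rz":0}]'; python3 -m inch '[{"dx":0,"dy":0,"dz":0,"rx":0,"ry":0,"rz":0},{"dx":0,"dy":0,"dz":0,"rx":0,"ry":0,"rz":0},{"dx":0,"dy":0,"dz":0,"rx":0,"ry":0,"rz":0},{"dx":0,"dy":0,"dz":0,"rx":0,"ry":0,"rz":0}]';python3 go.py 0 .06
```

```text
time: 12.3
tool_pos: [0.5127, 0.0792, 0.0989]
tool_rot: [-0.001, 0.639, 0.769, -0.001]
contact_force: [-0.7, 0.7, -0.4]
gripper_width: 0.723
grasp_force: 65.8
time: 12.8
tool_pos: [0.5229, 0.0204, 0.0587]
tool_rot: [-0.001, 0.639, 0.769, -0.001]
contact_force: [-0.3, 0.4, -0.3]
gripper_width: 0.722
grasp_force: 65.8
time: 13.2
tool_pos: [0.5242, 0.0212, 0.0606]
tool_rot: [0.0, 0.639, 0.769, 0.0]
contact_force: [0.3, -0.7, -0.9]
gripper_width: 0.722
grasp_force: 65.8
target [0.5236 0.0215 0.06  ] at [0.5242 0.0212 0.0606] delta mm tool [ 0.37 -0.57  0.56] rot deg [0.05 0.01 0.05]
rows: d [ 0.0005 -0.0007  0.0007] r [0.0006 0.0001 0.0005]
```

Within 0.6 mm. Lower to just above the teeth, settle, check.

```bash
python3 -m inch '[{"dx":0.0004,"dy":-0.0005,"dz":0.01,"rx":0,"ry":0,"rz":0},{"dx":0.0004,"dy":-0.0005,"dz":0.018,"rx":0,"ry":0,"rz":0},{"dx":0.0004,"dy":-0.0005,"dz":0.024,"rx":0,"ry":0,"rz":0},{"dx":0.0004,"dy":-0.0005,"dz":0.026,"rx":0,"ry":0,"rz":0},{"dx":0.0004,"dy":-0.0005,"dz":0.026,"rx":0,"ry":0,"rz":0}]'; python3 -m inch '[{"dx":0,"dy":0,"dz":0,"rx":0,"ry":0,"rz":0},{"dx":0,"dy":0,"dz":0,"rx":0,"ry":0,"rz":0},{"dx":0,"dy":0,"dz":0,"rx":0,"ry":0,"rz":0},{"dx":0,"dy":0,"dz":0,"rx":0,"ry":0,"rz":0},{"dx":0,"dy":0,"dz":0,"rx":0,"ry":0,"rz":0}]';python3 go.py 0 .0213
python3 - <<'E'
from inhand import *
im=save('wrist','w8.png'); inhand(im)
E
```

```text
time: 13.7
tool_pos: [0.523, 0.021, 0.0385]
tool_rot: [-0.001, 0.639, 0.769, -0.0]
contact_force: [0.0, -0.2, 0.2]
gripper_width: 0.725
grasp_force: 65.8
time: 14.2
tool_pos: [0.5236, 0.021, 0.0394]
tool_rot: [0.0, 0.639, 0.769, 0.0]
contact_force: [0.3, -0.1, -1.1]
gripper_width: 0.724
grasp_force: 65.8
target [0.5236 0.0215 0.0213] at [0.5236 0.021  0.0394] delta mm tool [ 0.49  0.1  18.07] rot deg [0.01 0.01 0.  ]
rows: d [0.0006 0.0001 0.0226] r [0.0002 0.0001 0.    ]
prof [136 137 135 135 135 136 136 135 136 138  59  68 128  93 129 128 124 137
 137 136 136 136 137  46 131 114 126 123 119  58  93 136 136 136 135 136
 136 133 133 129 122 133 118  83 113 135 134 135 135 135 134 131 132 135
 136]
u edges [(-31.5, np.float64(188.3), np.float64(0.2)), (-23, np.float64(206.8), np.float64(26.1)), (-13, np.float64(237.5), np.float64(5.2)), (-5, np.float64(260.8), np.float64(20.4)), (5, np.float64(287.0), np.float64(18.6)), (13, np.float64(315.1), np.float64(5.2)), (23, np.float64(346.0), np.float64(17.5)), (31.5, np.float64(371.9), np.float64(1.1))]
v edges [(87.5, -27, np.float64(64.0), np.float64(2.0)), (87.5, -9, np.float64(63.9), np.float64(19.4)), (87.5, 9, np.float64(63.9), np.float64(19.9)), (87.5, 27, np.float64(63.5), np.float64(0.5)), (72, -18, np.float64(110.8), np.float64(11.8)), (72, 0, np.float64(110.3), np.float64(22.7)), (72, 18, np.float64(110.5), np.float64(11.0))]
inhand mm/deg [0.01832196 0.96723369] -1.2681559932932074 [-0.6 -1.   0.   4.2  0.4 -0.  -0.1 -1.3 -2.7  2.5  1.7  0.3]
```

No slip (same edges 206.8/346.0/64). Lower in small steps.

```bash
python3 -m inch '[{"dx":0.0006,"dy":0.0001,"dz":0.003,"rx":0,"ry":0,"rz":0},{"dx":0.0006,"dy":0.0001,"dz":0.006,"rx":0,"ry":0,"rz":0},{"dx":0.0006,"dy":0.0001,"dz":0.009,"rx":0,"ry":0,"rz":0},{"dx":0.0006,"dy":0.0001,"dz":0.011,"rx":0,"ry":0,"rz":0},{"dx":0.0006,"dy":0.0001,"dz":0.011,"rx":0,"ry":0,"rz":0}]';python3 go.py 0 .0213
```

```text
time: 14.75
tool_pos: [0.5231, 0.0215, 0.0299]
tool_rot: [-0.0, 0.639, 0.769, -0.0]
contact_force: [0.6, 0.3, -0.9]
gripper_width: 0.728
grasp_force: 65.8
target [0.5236 0.0215 0.0213] at [0.5231 0.0215 0.0299] delta mm tool [-0.1   0.47  8.62] rot deg [-0.05 -0.01 -0.  ]
rows: d [-0.0001  0.0006  0.0108] r [-0.0006 -0.0002 -0.    ]
```

```bash
python3 -m inch '[{"dx":0,"dy":0.0003,"dz":0.003,"rx":0,"ry":0,"rz":0},{"dx":0,"dy":0.0003,"dz":0.006,"rx":0,"ry":0,"rz":0},{"dx":0,"dy":0.0003,"dz":0.008,"rx":0,"ry":0,"rz":0},{"dx":0,"dy":0.0003,"dz":0.01,"rx":0,"ry":0,"rz":0},{"dx":0,"dy":0.0003,"dz":0.01,"rx":0,"ry":0,"rz":0}]';python3 -m inch '[{"dx":0,"dy":0,"dz":0.001,"rx":0,"ry":0,"rz":0},{"dx":0,"dy":0,"dz":0.001,"rx":0,"ry":0,"rz":0},{"dx":0,"dy":0,"dz":0.001,"rx":0,"ry":0,"rz":0}]'; python3 go.py 0 .0213
```

```text
time: 15.25
tool_pos: [0.5235, 0.0215, 0.0221]
tool_rot: [-0.0, 0.639, 0.769, -0.0]
contact_force: [0.6, -0.2, -0.7]
gripper_width: 0.724
grasp_force: 65.8
time: 15.55
tool_pos: [0.5238, 0.0215, 0.0217]
tool_rot: [0.0, 0.639, 0.769, 0.0]
contact_force: [-0.4, -0.6, -1.0]
gripper_width: 0.722
grasp_force: 65.8
target [0.5236 0.0215 0.0213] at [0.5238 0.0215 0.0217] delta mm tool [ 0.01 -0.17  0.38] rot deg [0. 0. 0.]
rows: d [ 0.     -0.0002  0.0005] r [0.0001 0.     0.    ]
```

```bash
python3 -m inch '[{"dx":0,"dy":0,"dz":0.001,"rx":0,"ry":0,"rz":0},{"dx":0,"dy":0,"dz":0.002,"rx":0,"ry":0,"rz":0},{"dx":0,"dy":0,"dz":0.002,"rx":0,"ry":0,"rz":0},{"dx":0,"dy":0,"dz":0.002,"rx":0,"ry":0,"rz":0}]'
```

```text
time: 15.95
tool_pos: [0.524, 0.0215, 0.0213]
tool_rot: [0.0, 0.639, 0.769, 0.0]
contact_force: [-4.4, 0.0, 7.5]
gripper_width: 0.727
grasp_force: 66.6
```

Contact (7.5 N) exactly at the expected height: home. Release, and look before withdrawing.

```bash
python3 -m inch '[{"dx":0,"dy":0,"dz":-0.001,"rx":0,"ry":0,"rz":0},{"dx":0,"dy":0,"dz":-0.001,"rx":0,"ry":0,"rz":0},{"dx":0,"dy":0,"dz":-0.001,"rx":0,"ry":0,"rz":0},{"dx":0,"dy":0,"dz":-0.001,"rx":0,"ry":0,"rz":0},{"dx":0,"dy":0,"dz":-0.001,"rx":0,"ry":0,"rz":0}]' 1; python3 -m inch '[{"dx":0,"dy":0,"dz":-0.01,"rx":0,"ry":0,"rz":0},{"dx":0,"dy":0,"dz":-0.04,"rx":0,"ry":0,"rz":0},{"dx":0,"dy":0,"dz":-0.09,"rx":0,"ry":0,"rz":0},{"dx":0,"dy":0,"dz":-0.14,"rx":0,"ry":0,"rz":0},{"dx":0,"dy":0,"dz":-0.14,"rx":0,"ry":0,"rz":0}]';  python3 -m inch '[{"dx":0,"dy":0,"dz":-0.06,"rx":0,"ry":0,"rz":0},{"dx":0,"dy":0,"dz":-0.09,"rx":0,"ry":0,"rz":0},{"dx":0,"dy":0,"dz":-0.09,"rx":0,"ry":0,"rz":0},{"dx":0,"dy":0,"dz":-0.09,"rx":0,"ry":0,"rz":0},{"dx":0,"dy":0,"dz":-0.09,"rx":0,"ry":0,"rz":0}]'
python3 - <<'E'
from fit import *
s=state(); im=save('wrist','w9.png'); P=np.load('poses.npz')
h=s['tool_rot'];R=Ro.from_quat([*h[1:],h[0]]).as_matrix(); print(s['tool_pos'])
b=R.T@(P['Hw']-s['tool_pos']);print('home in tool mm',b*1000)
z=s['tool_pos'][2]-.09
p=fit(im,SIDE,z,[b[0],b[1],0]); 
g=cv2.cvtColor(im,cv2.COLOR_RGB2GRAY);m=model(p,SIDE,z);c=cv2.cornerSubPix(g,np.float32(m).reshape(-1,1,2),(4,4),(-1,-1),(3,50,.01)).reshape(-1,2)
r=least_squares(lambda x:(model(x[:3],SIDE,x[3])-c).ravel(),[*p,z],loss='soft_l1',x_scale=[.01,.01,.1,.01],f_scale=.5);print(r.x,z)
for n in ['clamp_handle','handle_grip','clamp_pad']:
    for q in nets.boxes_of('wrist',n)[:2]: print(n,q)
for n in ['clamp_handle','handle_grip']:
    for cam in('scene','side'):
        if n=='clamp_handle':optics.grab_frame(cam)
        for q in nets.boxes_of(cam,n)[:1]: print(cam,n,q)
E
```

```text
time: 16.45
tool_pos: [0.5236, 0.0215, 0.0207]
tool_rot: [-0.0, 0.639, 0.769, -0.0]
contact_force: [0.6, 0.8, 0.9]
gripper_width: 0.998
grasp_force: 0.0
time: 16.95
tool_pos: [0.5284, 0.0211, 0.1409]
tool_rot: [0.006, 0.639, 0.769, 0.004]
contact_force: [0.5, 0.3, 0.1]
gripper_width: 0.999
grasp_force: 0.0
time: 17.45
tool_pos: [0.5227, 0.0216, 0.203]
tool_rot: [-0.001, 0.639, 0.769, -0.001]
contact_force: [0.0, 0.0, -0.1]
gripper_width: 0.998
grasp_force: 0.0
[0.52272275 0.02161421 0.20301446]
home in tool mm [ -0.89003182   0.56668319 120.01248238]
pose mm/deg [-0.69  0.75] 0.02 used 28 / 28 med|e| 1.1
[-0.00090071  0.00075055  0.00027488  0.11398595] 0.11301446103877552
clamp_handle {'bbox': [278.5, 355.9, 26.8, 16.0], 'confidence': 0.59}
handle_grip {'bbox': [276.4, 355.3, 22.0, 13.4], 'confidence': 0.42}
scene clamp_handle {'bbox': [276.2, 230.4, 11.8, 60.5], 'confidence': 0.71}
side clamp_handle {'bbox': [291.0, 207.9, 41.4, 37.6], 'confidence': 0.73}
scene handle_grip {'bbox': [275.8, 231.5, 18.0, 63.0], 'confidence': 0.85}
side handle_grip {'bbox': [388.9, 304.6, 44.1, 50.3], 'confidence': 0.7}
```

The side sits within 0.3 mm of home and flush. Now check the clamp geometry and obstacles around the handle's swing.

```bash
python3 - <<'E'
from fit import *
P=np.load('poses.npz'); hd=np.radians(float(P['hh'])); ty=np.array([np.cos(hd),np.sin(hd),0]); tx=np.array([ty[1],-ty[0],0]); H=P['Hw']
def W(x,y,z): return H+tx*x/1000+ty*y/1000+np.array([0,0,z/1000])
for cam in('scene','side'):
    ci=optics.camera_info(cam); optics.grab_frame(cam)
    print(cam,'grip expected px',np.round(proj(ci,W(0,-160,142)),1),'end',np.round(proj(ci,W(0,-156,164)),1),[ (q['bbox'],q['confidence']) for q in nets.boxes_of(cam,'handle_grip')[:2]])
    for n,zz in(('glue',.086),('screw_jar',.042)):
        for q in nets.boxes_of(cam,n)[:1]:
            X=onz(ci,*q['bbox'][:2],zz)-H; print(n,q['confidence'],'in home frame mm',(1000*np.array([X@tx,X@ty])).round())
E
cat > pt.py <<'E'
# target for finger(-y) corner at home-frame y,z (mm); prints tool delta
from fit import *
import sys
P=np.load('poses.npz'); hd=np.radians(float(P['hh'])); ty=np.array([np.cos(hd),np.sin(hd),0]); H=P['Hw']
s=state();h=s['tool_rot'];R=Ro.from_quat([*h[1:],h[0]]).as_matrix()
def at(y,z): # corner -> tool pos
    return H+ty*(y+11)/1000+np.array([0,0,(z-41)/1000])
cur=R.T@(s['tool_pos']-H)*1000
print('corner now y,z',cur[0]-11,-cur[2]+41,'x',cur[1],'force',s['contact_force'].round(1))
if sys.argv[1]=='p': L=[(float(a.split(',')[0]),float(a.split(',')[1])) for a in sys.argv[2:]]
else:
    L=[]
    for f in map(float,sys.argv[2:]): L.append((-180-100*np.sin(f)+10*np.cos(f),39+100*np.cos(f)+10*np.sin(f)))
for y,z in L: print((round(y,1),round(z,1)),(R.T@(at(y,z)-s['tool_pos'])/.8).round(4))
E
python3 pt.py p -90,150 -125,144; python3 pt.py a 0
```

```text
scene grip expected px [276.8 209.1] end [277.7 199.4] [([277.1, 230.5, 17.8, 62.6], 0.55)]
glue 0.85 in home frame mm [ 200. -269.]
screw_jar 0.97 in home frame mm [ 171. -104.]
side grip expected px [322.1 191.7] end [321.8 184.4] [([291.1, 207.8, 39.1, 33.0], 0.7), ([323.1, 207.8, 7.1, 48.7], 0.69)]
glue 0.92 in home frame mm [ 181. -274.]
screw_jar 0.77 in home frame mm [ 160. -113.]
corner now y,z -10.500439086536769 162.84325478339412 x 0.7485362837741898 force [-1.1 -0.1 -0.1]
(-90.0, 150.0) [-0.0994 -0.0008  0.0161]
(-125.0, 144.0) [-0.1431 -0.0008  0.0236]
corner now y,z -10.500439086536769 162.84325478339412 x 0.7485362837741898 force [-1.1 -0.1 -0.1]
(np.float64(-170.0), np.float64(139.0)) [-0.1994 -0.0007  0.0298]
```

Handle is where expected (end px matches), glue and jar are ~180 mm off to the side. Shut the gripper and move to just before the handle.

```bash
python3 -m inch '[{"dx":0,"dy":0,"dz":0,"rx":0,"ry":0,"rz":0},{"dx":-0.03,"dy":-0.001,"dz":0,"rx":0,"ry":0,"rz":0},{"dx":-0.07,"dy":-0.001,"dz":0.005,"rx":0,"ry":0,"rz":0},{"dx":-0.11,"dy":-0.001,"dz":0.015,"rx":0,"ry":0,"rz":0},{"dx":-0.143,"dy":-0.001,"dz":0.0236,"rx":0,"ry":0,"rz":0}]' -1; python3 -m inch '[{"dx":0,"dy":0,"dz":0,"rx":0,"ry":0,"rz":0},{"dx":0,"dy":0,"dz":0,"rx":0,"ry":0,"rz":0},{"dx":0,"dy":0,"dz":0,"rx":0,"ry":0,"rz":0}]'; python3 pt.py a -.1 0 .2 .4 .6
```

```text
time: 18.85
tool_pos: [0.5441, -0.0925, 0.1859]
tool_rot: [0.0, 0.639, 0.769, 0.0]
contact_force: [-0.4, -0.2, -0.2]
gripper_width: 0.138
grasp_force: 0.0
time: 19.15
tool_pos: [0.544, -0.0904, 0.1863]
tool_rot: [0.0, 0.639, 0.769, 0.0]
contact_force: [0.3, 0.0, 0.7]
gripper_width: 0.0
grasp_force: 0.0
corner now y,z -124.17123617277514 144.30836888774763 x 0.11547567800324644 force [0.3 0.  0.7]
(np.float64(-160.1), np.float64(137.5)) [-0.0449 -0.      0.0085]
(np.float64(-170.0), np.float64(139.0)) [-0.0573 -0.      0.0066]
(np.float64(-190.1), np.float64(139.0)) [-0.0824 -0.      0.0066]
(np.float64(-209.7), np.float64(135.0)) [-0.1069 -0.      0.0116]
(np.float64(-228.2), np.float64(127.2)) [-0.13   -0.      0.0214]
```

```bash
python3 -m inch '[{"dx":-0.02,"dy":0,"dz":0.003,"rx":0,"ry":0,"rz":0},{"dx":-0.04,"dy":0,"dz":0.006,"rx":0,"ry":0,"rz":0},{"dx":-0.06,"dy":0,"dz":0.0065,"rx":0,"ry":0,"rz":0},{"dx":-0.0824,"dy":0,"dz":0.0066,"rx":0,"ry":0,"rz":0},{"dx":-0.1069,"dy":0,"dz":0.0116,"rx":0,"ry":0,"rz":0}]'; python3 pt.py a .6 .8 1 1.2 1.35
python3 - <<'E'
from h import *
for cam in ('scene','side'):
    optics.grab_frame(cam)
    print(cam,[(q['bbox'],q['confidence']) for q in nets.boxes_of(cam,'handle_grip')[:2]])
E
```

```text
time: 19.65
tool_pos: [0.5599, -0.1769, 0.1768]
tool_rot: [0.0, 0.639, 0.769, 0.0]
contact_force: [0.2, 2.2, -0.9]
gripper_width: 0.001
grasp_force: 0.7
corner now y,z -212.13837681019703 134.80788054110192 x 0.014963380792904936 force [ 0.2  2.2 -0.9]
(np.float64(-228.2), np.float64(127.2)) [-0.0201  0.0003  0.0096]
(np.float64(-244.8), np.float64(115.8)) [-0.0408  0.0004  0.0237]
(np.float64(-258.7), np.float64(101.4)) [-0.0583  0.0004  0.0417]
(np.float64(-269.6), np.float64(84.6)) [-0.0718  0.0004  0.0629]
(np.float64(-275.4), np.float64(70.7)) [-0.0791  0.0004  0.0802]
scene [([266.4, 237.2, 25.5, 37.2], 0.81)]
side [([330.0, 211.9, 18.3, 28.9], 0.61), ([292.6, 207.4, 39.1, 34.0], 0.46)]
```

Contact at about 2 N and the handle is swinging. Continue along the arc.

```bash
python3 -m inch '[{"dx":-0.02,"dy":0,"dz":0.0096,"rx":0,"ry":0,"rz":0},{"dx":-0.041,"dy":0,"dz":0.0237,"rx":0,"ry":0,"rz":0},{"dx":-0.0583,"dy":0,"dz":0.0417,"rx":0,"ry":0,"rz":0},{"dx":-0.0718,"dy":0,"dz":0.0629,"rx":0,"ry":0,"rz":0},{"dx":-0.0791,"dy":0,"dz":0.08,"rx":0,"ry":0,"rz":0}]'; python3 pt.py a 1.35 1.45 1.52 1.57; python3 pt.py p -280,45 -280,41
```

```text
time: 20.35
tool_pos: [0.5708, -0.2387, 0.1104]
tool_rot: [-0.0, 0.639, 0.769, -0.0]
contact_force: [0.1, -0.8, 2.8]
gripper_width: 0.0
grasp_force: 1.3
corner now y,z -274.8810427157113 68.47758465671583 x -0.3763847112170841 force [ 0.1 -0.8  2.8]
(np.float64(-275.4), np.float64(70.7)) [-0.0006  0.0011 -0.0029]
(np.float64(-278.1), np.float64(61.0)) [-0.004   0.0011  0.0092]
(np.float64(-279.4), np.float64(54.1)) [-0.0056  0.0011  0.0179]
(np.float64(-280.0), np.float64(49.1)) [-0.0064  0.0011  0.0241]
corner now y,z -274.8810427157113 68.47758465671583 x -0.3763847112170841 force [ 0.1 -0.8  2.8]
(-280.0, 45.0) [-0.0064  0.0012  0.0292]
(-280.0, 41.0) [-0.0064  0.0012  0.0342]
```

```bash
python3 -m inch '[{"dx":-0.003,"dy":0,"dz":0.006,"rx":0,"ry":0,"rz":0},{"dx":-0.005,"dy":0,"dz":0.012,"rx":0,"ry":0,"rz":0},{"dx":-0.006,"dy":0,"dz":0.018,"rx":0,"ry":0,"rz":0},{"dx":-0.006,"dy":0,"dz":0.022,"rx":0,"ry":0,"rz":0}]'; python3 -m inch '[{"dx":0,"dy":0,"dz":0.0015,"rx":0,"ry":0,"rz":0},{"dx":0,"dy":0,"dz":0.003,"rx":0,"ry":0,"rz":0},{"dx":0,"dy":0,"dz":0.003,"rx":0,"ry":0,"rz":0}]'; python3 pt.py p -280,45
```

```text
time: 20.75
tool_pos: [0.5719, -0.2418, 0.0947]
tool_rot: [-0.0, 0.639, 0.769, -0.0]
contact_force: [0.5, 0.2, 0.7]
gripper_width: -0.005
grasp_force: 0.0
time: 21.05
tool_pos: [0.5721, -0.242, 0.0928]
tool_rot: [0.0, 0.639, 0.769, 0.0]
contact_force: [0.3, 0.1, 0.1]
gripper_width: 0.004
grasp_force: 0.0
corner now y,z -278.3599663568565 50.72982838866268 x -0.06889788566140491 force [0.3 0.1 0.1]
(-280.0, 45.0) [-0.0021  0.0003  0.0072]
```

Force vanished: it went over centre. Press on to the stop to be sure.

```bash
python3 -m inch '[{"dx":0,"dy":0,"dz":0.003,"rx":0,"ry":0,"rz":0},{"dx":0,"dy":0,"dz":0.006,"rx":0,"ry":0,"rz":0},{"dx":0,"dy":0,"dz":0.007,"rx":0,"ry":0,"rz":0},{"dx":0,"dy":0,"dz":0.007,"rx":0,"ry":0,"rz":0}]'; python3 pt.py p -280,45
```

```text
time: 21.45
tool_pos: [0.5727, -0.2422, 0.0917]
tool_rot: [0.001, 0.639, 0.769, 0.0]
contact_force: [-7.9, 4.9, 17.0]
gripper_width: -0.0
grasp_force: 8.6
corner now y,z -278.7662060763743 49.54340389256351 x 0.487719632295525 force [-7.9  4.9 17. ]
(-280.0, 45.0) [-0.0015 -0.0004  0.0059]
```

Firm stop at z = 49.5 (level handle expected 49). Withdraw straight up and verify.

```bash
python3 -m inch '[{"dx":0,"dy":0,"dz":-0.02,"rx":0,"ry":0,"rz":0},{"dx":0,"dy":0,"dz":-0.07,"rx":0,"ry":0,"rz":0},{"dx":0,"dy":0,"dz":-0.13,"rx":0,"ry":0,"rz":0},{"dx":0,"dy":0,"dz":-0.18,"rx":0,"ry":0,"rz":0},{"dx":0,"dy":0,"dz":-0.22,"rx":0,"ry":0,"rz":0}]'; python3 -m inch '[{"dx":0.03,"dy":0,"dz":-0.03,"rx":0,"ry":0,"rz":0},{"dx":0.08,"dy":0,"dz":-0.03,"rx":0,"ry":0,"rz":0},{"dx":0.13,"dy":0,"dz":-0.03,"rx":0,"ry":0,"rz":0},{"dx":0.18,"dy":0,"dz":-0.03,"rx":0,"ry":0,"rz":0},{"dx":0.2,"dy":0,"dz":-0.03,"rx":0,"ry":0,"rz":0}]';python3 -m inch '[{"dx":0,"dy":0,"dz":0,"rx":0,"ry":0,"rz":0},{"dx":0,"dy":0,"dz":0,"rx":0,"ry":0,"rz":0},{"dx":0,"dy":0,"dz":0,"rx":0,"ry":0,"rz":0},{"dx":0,"dy":0,"dz":0,"rx":0,"ry":0,"rz":0}]'
python3 - <<'E'
from fit import *
P=np.load('poses.npz'); hd=np.radians(float(P['hh'])); ty=np.array([np.cos(hd),np.sin(hd),0]); H=P['Hw']
s=state(); im=save('wrist','w10.png'); h=s['tool_rot'];R=Ro.from_quat([*h[1:],h[0]]).as_matrix()
b=R.T@(H-s['tool_pos']);print(s['tool_pos'],'home in tool',b*1000); fit(im,SIDE[:14],s['tool_pos'][2]-.09,[b[0],b[1],0],win=3)
print('pad',nets.boxes_of('wrist','clamp_pad')[:1])
for cam in('scene','side'):
    ci=optics.camera_info(cam); optics.grab_frame(cam)
    for y in(-263,-307): print(cam,'grip',y,np.round(proj(ci,H+ty*y/1000+[0,0,.039]),1))
    print([(q['bbox'],q['confidence']) for q in nets.boxes_of(cam,'handle_grip')[:2]])
E
```

```text
time: 21.95
tool_pos: [0.5727, -0.2425, 0.267]
tool_rot: [0.002, 0.639, 0.769, 0.0]
contact_force: [-0.9, -1.3, -0.2]
gripper_width: 0.001
grasp_force: 0.0
time: 22.45
tool_pos: [0.5423, -0.0822, 0.2879]
tool_rot: [0.0, 0.638, 0.77, 0.001]
contact_force: [0.3, 0.5, -1.0]
gripper_width: 0.004
grasp_force: 0.0
time: 22.85
tool_pos: [0.5429, -0.086, 0.2868]
tool_rot: [-0.0, 0.64, 0.769, -0.0]
contact_force: [-0.2, 0.1, -0.0]
gripper_width: 0.001
grasp_force: 0.0
[ 0.5428699  -0.08596324  0.28684028] home in tool [1.08667938e+02 4.21882429e-02 2.03833106e+02]Traceback (most recent call last):
  File "<stdin>", line 4, in <module>
  File "fit.py", line 15, in fit
    q=cv2.cornerSubPix(g,np.float32(m).reshape(-1,1,2),(win,win),(-1,-1),(3,50,.01)).reshape(-1,2)
      ~~~~~~~~~~~~~~~~^^^^^^^^^^^^^^^^^^^^^^^^^^^^^^^^^^^^^^^^^^^^^^^^^^^^^^^^^^^^^^
cv2.error: OpenCV(4.12.0) /io/opencv/modules/imgproc/src/cornersubpix.cpp:99: error: (-215:Assertion failed) Rect(0, 0, src.cols, src.rows).contains(cT) in function 'cornerSubPix'
```

```bash
python3 - <<'E'
from fit import *
P=np.load('poses.npz'); hd=np.radians(float(P['hh'])); ty=np.array([np.cos(hd),np.sin(hd),0]); H=P['Hw']
s=state(); im=save('wrist','w11.png'); h=s['tool_rot'];R=Ro.from_quat([*h[1:],h[0]]).as_matrix()
b=R.T@(H-s['tool_pos']);print(b*1000)
Z=s['tool_pos'][2]-.09; S=[a for a in SIDE if 8<model([b[0],b[1],0],[a],Z)[0][1]<410]; fit(im,S,Z,[b[0],b[1],0],win=3)
for cam in('scene','side'):
    ci=optics.camera_info(cam); optics.grab_frame(cam)
    for y in(-263,-307): print(cam,'grip',y,np.round(proj(ci,H+ty*y/1000+[0,0,.039]),1))
    print([(q['bbox'],q['confidence']) for q in nets.boxes_of(cam,'handle_grip')[:2]],[(q['bbox'],q['confidence']) for q in nets.boxes_of(cam,'clamp_pad')[:1]],np.round(proj(ci,H-ty*.055+[0,0,.007])))
E
```

```text
[1.08534996e+02 8.26903273e-02 2.03822322e+02]
pose mm/deg [108.41   0.33] 0.26 used 14 / 14 med|e| 0.33
scene grip -263 [249.3 272.1]
scene grip -307 [235.7 283.6]
[([262.1, 264.1, 56.9, 52.4], 0.95)] [] [304. 237.]
side grip -263 [340.2 239.8]
side grip -307 [349.5 248.4]
[([332.6, 234.8, 33.2, 32.1], 0.64), ([360.6, 207.4, 86.1, 36.2], 0.64)] [] [301. 213.]
```

Handle lies level (bbox end at (234,290) against the expected (236,284)), the side is still home within 0.3 mm, and the arm is clear.

```bash
python3 -c "
from plant import ticket
print(ticket.job_done())"
```

```text
the job is handed in; nothing more can be done
None
```

The side is home and flush in the drawer, the clamp handle is locked down over centre against its stop, and the job is handed in; the hand-in returned no verdict, and I did not measure the pad's force on the side.

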